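Shut the water filter's tap and take its drip tray to drain

TASK

The worktop water filter's drip tray needs draining: shut the filter's lever tap fully, then pull the drip tray out of its catch along the worktop until it is clear of the stand, and let go of it there. Then pick it up by the middle of its length, carry it level, and lay it gently, flat inside the white draining tray, without disturbing the bottle, jar, tumbler and pepper mill that stand about.

Things in the scene. Friction and masses are not known exactly. Their poses are not given: they have to be found in the camera images.
- filter: Worktop water filter, fixed: stainless tank (cylinder 206 mm across, 120 to 350 mm high, knob to 374) on a dark steel stand. Origin on the worktop under the tank axis; the tap faces its own -x. Stand: skids 14 mm high at y = -/+0.085 (x -0.110 to 0.100), thin legs, and two tray guides 14 mm high (inner faces y = -/+0.031, outer -/+0.043) reaching out to x = -0.200.
- spout (a point): Mouth of the tap's down-turned spout (24 mm across), at the filter's x = -0.217, y = 0, 113 mm above the worktop; the tap reaches no farther out than the filter's x = -0.230. The tap is a ball valve with a level bore along the filter's x, 158 mm high.
- lever (a joint): Angle of the tap's lever about its vertical stem, rad: 0 = fully shut (stop; lever across the tap, to the filter's +y), 1.571 = fully open (stop; in line with the tap, out to the filter's -x); starts anywhere from 1.05 to 1.571. Shutting is clockwise seen from above. Stiff: about 0.4 N m, 5 N at the grip point; stays where it is left.
- lever_axis (a point): Point on the lever's stem axis at mid-height of the lever's sleeve (198 mm above the worktop), at the filter's x = -0.180, y = 0. Axes turn with the lever.
- lever_grip (a point): Grip point in the black sleeve of the lever, 85 mm from the stem axis. The sleeve is a level bar 14 mm wide, 10 mm high (193 to 203 mm above the worktop), from 30 to 115 mm from the axis. The point's x axis is across the sleeve, its y axis along the lever away from the stem.
- tray: Drip tray, loose, stainless, about 0.32 kg: straight-sided trough 200 mm long (x), 56 mm wide (y), 24 mm high, with a grid inside (top 16 mm up, x from -0.055 to 0.095). Origin and balance point at the centre of its underside. Lies on the worktop between the guides, origin at the filter's x = -0.215, y = 0, axes parallel to the filter's; its middle starts under the tap.
- tray_pull (a point): Middle of the top edge of the tray's pull, a plain upright plate at its front end (-x): 10 mm thick, 48 mm wide, 56 mm high above the worktop; here is tray x = -0.095, y = 0. There is a 35 mm gap between the pull and the grid, for a finger.
- tray_tongue (a point): End of the tongue at the tray's rear, tray x = 0.126, 12 mm up. It sits in a sprung double ball catch on the stand, which lets go at a straight pull of about 10 to 18 N towards the filter's -x and is free after 15 mm. The trough has left the guides after 85 mm of travel; the tongue is out from under the spout only after 145 mm, so mind it when lifting.
- drainer: White draining tray, fixed: open box 280 mm (x) by 150 mm (y), walls 10 mm thick and 30 mm high; inside 260 by 130 mm, floor 8 mm above the worktop. Origin on the worktop under its centre. The drip tray, 226 mm long with its tongue, fits in it lengthwise, either way round, lying wholly on the floor.
- crock: White pot of kitchen utensils, fixed, 140 mm across, 140 mm high, the utensils spreading to 170 mm across and up to 290 mm high. Origin on the worktop under its centre.
- bottle: Green glass oil bottle, loose, standing, 60 mm across, 250 mm high. Origin under its centre. Leave alone.
- jar: Glass storage jar with a metal lid, loose, standing, 80 mm across, 110 mm high. Origin under its centre. Leave alone.
- tumbler: Glass tumbler, loose, standing, 68 mm across the rim, 90 mm high. Origin under its centre. Leave alone.
- mill: Turned dark wooden pepper mill, loose, standing, 54 mm across, 130 mm high. Origin under its centre. Leave alone.
Things that resemble listed ones, but are neither listed nor needed, are in the scene too. Leave any black look-alike of the tray alone.

How it is judged:
By the outcome, as a careful person would: the job done as asked, in the order asked, and still so for the second after the job is handed in, with the robot touching nothing.
It also fails if it takes over 72 s, if anything falls off the work surface, if the arm or the gripper's body presses on something with over 40 N, if the wrist force passes 120 N, or if a joint passes its speed limit or range.

ROBOT

A 6-joint arm with a two-finger parallel gripper is mounted at the origin on the work surface. World frame = base frame: x ahead of the robot, y to its left, z up, the work surface at z = 0. Lengths are in m, angles in rad, forces in N, time in s.
With the tool pointing down it reaches from about 0.3 to 0.775 m from the base axis. Payload 14.6 kg.
Tool frame: the origin (TCP) lies between the finger pads; the fingertips stand env.tips_ahead ahead of it and the grasp point (between the pads) lies 2 mm behind it (env.tips_ahead is the distance from the TCP to the fingertips, in m); z points along the fingers, y is the line along which they close (so a half turn about z gives the same grasp; the last joint's range is limited). The gripper opens to 94 mm and grips with 3 to 60 N. Pads are 16 mm wide; open, the fingers measure 119 mm over their backs; the gripper's body (75 mm by 177 mm) begins 78 mm behind the grasp point.
Start: joints at [1.063, 0.3, 1.521, -0, 1.321, -0.067], TCP at [0.235, 0.497, 0.222] pointing down, gripper open.
Joint ranges: [-3.03, 3.03], [-0.79, 2.21], [0.23, 2.52], [-1.04, 4.18], [0, 3.07], [-2.55, 2.55]. Speed limits (rad/s): [2.22, 2.22, 2.57, 3.14, 3.14, 3.14].

INTERFACE

Orientations are given as a rotation vector (axis times angle).
In Python, from workcell import env, read_camera, ticket gives the robot as it stands.
- The arm moves only by the tool drive_tool, never from a script. Its arguments are lists of equal length, an entry for each row: "offset": the shift along the world's x, y, z in mm, a list of three; "angular": the turn, a rotation vector about the world's x, y, z in degrees, a list of three. A call has 1 to 10 rows; each row shifts and turns the commanded pose from where the row before left it; what a row does not reach is not made up. A row lasts 1/10 s, in which the tool goes at most 50 mm and 8.59 degrees, less where a joint would pass 70% of its speed; a pose out of reach is approached as far as the arm can. A call is refused whole if a number of a shift passes 50 or a number of a turn 8.59, either way. A call with a gripper value outside its range is refused whole. "claw" is the opening, from -1 (shut) to 1 (fully open), set as the call begins (left out, the last holds). The fingers move at their own pace and stop on an object; "newtons" is the grip in N (left out, the last holds). Time passes only in rows, so rows that do not move let the fingers close. It gives the time, the measured TCP pose, the force, the opening and the grip force at its end, in the units of the state.
- env.state(): the state, without advancing time (a new reading comes with each control period).
- read_camera(name): name is "scene" or "top" or "wrist"; returns a dict with "pixels" (400x640x3 uint8, blue, green, red), "range_z" (400x640 float32, m along the optical axis (not along the pixel's ray), 0 where there is no reading), "intrinsics" (3x3 intrinsics, pixels), "rvec" (rotation vector, rad) and "tvec" (3), from world to camera coordinates, as OpenCV has them. Camera axes: x right, y down, z forward; pixel columns grow to the right and rows downward; lengths in m; the calibration is good to about 2 mm. A picture is of the moment at which its call begins.
- ticket.finish_job(): hands the job in; it is judged then, once.
The state is a dict: "clock": time; "q": joint angles; "dq": joint speeds; "joint_torque": joint torques, N m; "ee_pos": TCP position; "tcp_rot": TCP orientation; "force": force on the tool from outside, world axes, zero at the start; "moment": the same for the moment, N m; "opening": finger opening in m; "gripper_force": force on a finger pad.
Only numpy, scipy, OpenCV 4.12 (cv2) and the standard library are available. Lean on these libraries where they do the work, as an engineer would, in place of code of your own. Each camera call takes 0.05 s, during which the arm holds its last target. There are 200 camera calls.

## Working session

There is one attempt and no reset: what is moved stays moved. The work goes in short steps, Python scripts to look and compute and a tool call to move; the robot and the scene stay as the last step left them, time stands still between calls to the robot, and variables do not carry over. Pictures are saved under pics/ and viewed, at most 10 in all, crops included, and the job is handed in when it is done.

Besides the shell and the picture viewer there is one more tool, called as name(argument=value, ...) on one line, values as JSON. drive_tool: Moves the arm, as the interface text tells. Its arguments: {"type":"object","properties":{"offset":{"type":"array","items":{"type":"array","items":{"type":"number"}}},"angular":{"type":"array","items":{"type":"array","items":{"type":"number"}}},"claw":{"type":"number"},"newtons":{"type":"number"}},"required":["offset","angular"]}

```bash
mkdir -p pics
cat > h.py <<'E'
import numpy as np, cv2
from workcell import env, read_camera, ticket
from scipy.spatial.transform import Rotation as R
def cam(n):
    d=read_camera(n); K=np.array(d["intrinsics"]); Rm=cv2.Rodrigues(np.array(d["rvec"],float))[0]; t=np.array(d["tvec"],float).ravel()
    z=d["range_z"]; v,u=np.indices(z.shape)
    P=np.stack([(u-K[0,2])/K[0,0]*z,(v-K[1,2])/K[1,1]*z,z],-1)
    W=(P-t)@Rm; W[z==0]=np.nan
    return d["pixels"],W,K,Rm,t
E
python3 - <<'E'
from h import *
for n in("scene","top"):
    p,W,K,Rm,t=cam(n); cv2.imwrite(f"pics/{n}0.png",p); np.save(f"{n}0.npy",W)
    print(n,-Rm.T@t)
s=env.state();print(env.tips_ahead,s["clock"],s["ee_pos"],s["tcp_rot"],s["opening"])
E
```

```text
scene [1.14023698 0.5147817  0.90145197]
top [ 0.35307781 -0.02329873  1.5945618 ]
0.017 0.1 [0.23455434 0.49723338 0.22194721] [-6.86741010e-01 -3.06530196e+00  1.59415056e-03] 0.0935087374527758
```

View pics/scene0.png

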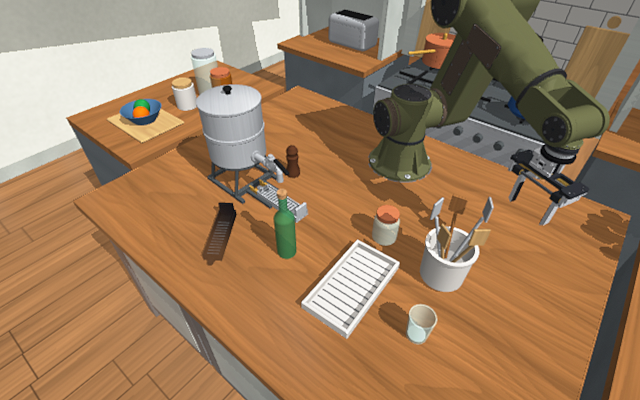

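View pics/top0.png

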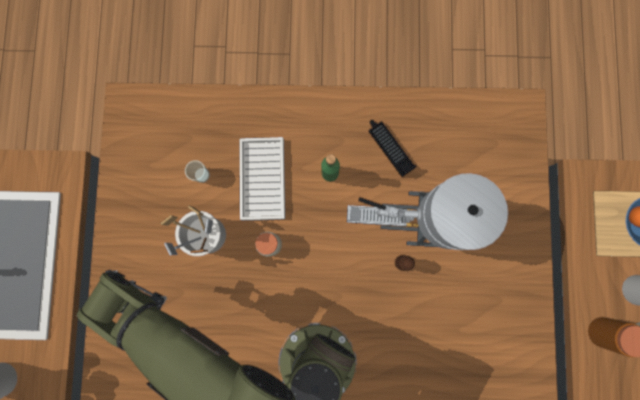

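The scene view shows the filter with its tap facing the bottle, and the tray's pull at about (300,212). In the top view the tank is at (473,210), the lever at (372,204), the tray at (350..420,215), the drainer at (262,178), the bottle at (330,168), the mill at (405,263), the jar at (267,243), the crock at (200,233) and the tumbler at (196,171). The black look-alike is at (390,148).

```bash
python3 - <<'E'
from h import *
W=np.load("top0.npy"); p=cv2.imread("pics/top0.png")
S=np.load("scene0.npy"); ps=cv2.imread("pics/scene0.png")
def box(u0,u1,v0,v1,z0,z1,W=W):
    a=W[v0:v1,u0:u1].reshape(-1,3); return a[(a[:,2]>z0)&(a[:,2]<z1)]
def circ(n,a):
    c,r=cv2.minEnclosingCircle(a[:,:2].astype(np.float32)); print(n,np.round(c,4),round(r,4),"zmax",a[:,2].max().round(3),len(a))
def rect(n,a):
    print(n,[np.round(x,4) for x in cv2.minAreaRect(a[:,:2].astype(np.float32))],"z",np.round(np.percentile(a[:,2],[5,50,95]),3),len(a))
print("table z",np.nanmedian(W[300:340,450:540,2]))
circ("tank",box(410,520,165,260,.335,.36)); circ("knob",box(460,490,195,225,.364,.39))
rect("pull",box(335,375,195,235,.045,.07))
rect("trayrim",box(335,420,195,235,.014,.035))
rect("lever",box(340,400,185,235,.185,.215))
rect("tapbody",box(380,425,195,225,.13,.185))
rect("drainer",box(230,295,128,228,.02,.045))
circ("bottle",box(315,345,145,190,.2,.27));circ("bottleall",box(315,345,145,190,.03,.27))
circ("jar",box(250,290,225,265,.09,.13));circ("mill",box(390,420,250,280,.03,.15))
circ("tumbler",box(180,215,155,190,.07,.1));circ("crock",box(165,230,200,265,.125,.15))
rect("black",box(365,415,118,180,.01,.06))
# scene cam checks
rect("S pull",box(270,320,190,225,.045,.065,S))
rect("S lever",box(255,300,150,190,.185,.215,S))
rect("S drainer",box(295,405,235,340,.02,.045,S))
circ("S mill",box(280,305,140,182,.02,.15,S))
circ("S bottle",box(270,300,185,262,.02,.15,S))
E
python3 -c "
import cv2
p=cv2.imread('pics/top0.png')[140:280,300:460];s=cv2.imread('pics/scene0.png')[140:240,220:320]
a=cv2.resize(p,(640,560));b=cv2.resize(s,None,fx=4,fy=4)
cv2.imwrite('pics/c1.png',a);cv2.imwrite('pics/c2.png',b)"
```

```text
table z 0.001932699871614158
tank [ 0.4781 -0.4048] 0.103 zmax 0.359 4144
knob [ 0.4787 -0.4046] 0.0154 zmax 0.381 100
pull [array([ 0.4928, -0.0956]), array([0.0098, 0.0471]), np.float64(89.2342)] z [0.051 0.056 0.061] 47
trayrim [array([ 0.4935, -0.2133]), array([0.2432, 0.1325]), np.float64(89.7675)] z [0.015 0.019 0.028] 710
lever [array([ 0.5043, -0.1758]), array([0.1243, 0.0203]), np.float64(70.67)] z [0.191 0.201 0.208] 225
tapbody [array([ 0.5069, -0.2551]), array([0.1301, 0.0928]), np.float64(79.6871)] z [0.147 0.169 0.179] 323
drainer [array([0.6086, 0.2006]), array([0.2812, 0.1489]), np.float64(2.6369)] z [0.023 0.03  0.036] 741
bottle [ 0.6321 -0.0302] 0.0141 zmax 0.257 88
bottleall [ 0.6316 -0.0307] 0.0299 zmax 0.257 395
jar [0.3838 0.167 ] 0.0362 zmax 0.12 398
mill [ 0.3331 -0.2778] 0.0237 zmax 0.136 230
tumbler [0.6194 0.4132] 0.034 zmax 0.099 144
crock [0.4127 0.3809] 0.0713 zmax 0.149 492
black [array([ 0.7225, -0.2415]), array([0.2144, 0.1534]), np.float64(2.4604)] z [0.011 0.019 0.031] 923
S pull [array([ 0.4962, -0.094 ]), array([0.0457, 0.0118]), np.float64(2.2023)] z [0.047 0.054 0.058] 52
S lever [array([ 0.5046, -0.175 ]), array([0.1254, 0.0195]), np.float64(73.4122)] z [0.19  0.201 0.204] 137
S drainer [array([0.5954, 0.2038]), array([0.3211, 0.3219]), np.float64(47.1541)] z [0.022 0.029 0.033] 1257
S mill [ 0.405  -0.2221] 0.0998 zmax 0.15 339
S bottle [ 0.5555 -0.1378] 0.1675 zmax 0.15 706
```

View pics/c1.png

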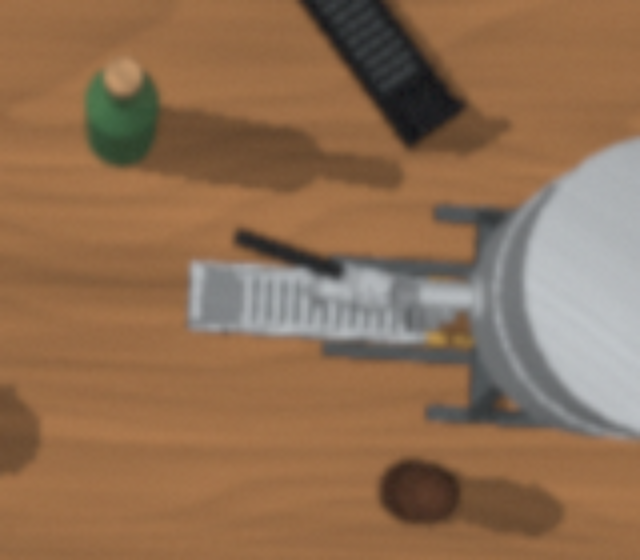

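Filter axis is at (0.4785,-0.4047) and its -x points along world (0.05,0.999): the pull is 0.310 m from the tank, as given. The lever lies about 19° clockwise of world +y (1.29 rad), with its grip at (0.515,-0.1445). I'll push it with closed fingers from the -x side, keeping the gripper's long side along the lever.

drive_tool(offset=[[0, 0, 46], [0, 0, 46], [0, 0, 46], [12, -32, 0], [12, -32, 0], [12, -32, 0], [12, -32, 0], [12, -32, 0], [12, -32, 0], [12, -32, 0]], angular=[[0, 0, 0], [0, 0, 0], [0, 0, 0], [0, 0, 0], [0, 0, 0], [0, 0, 0], [0, 0, 0], [0, 0, 0], [0, 0, 0], [0, 0, 0]], claw=-1, newtons=20)

```text
clock: 1.1
ee_pos: [0.3188, 0.2721, 0.3603]
tcp_rot: [-0.686, -3.065, 0.0]
force: [0.3, -0.5, 0.6]
opening: 0.0174
gripper_force: 0.0
```

drive_tool(offset=[[12, -32, 0], [12, -32, 0], [12, -32, 0], [12, -32, 0], [12, -32, 0], [12, -32, 0], [12, -32, 0], [12, -32, 0], [12, -32, 0], [12, -32, 0]], angular=[[0, 0, 1], [0, 0, 1], [0, 0, 1], [0, 0, 1], [0, 0, 1], [0, 0, 1], [0, 0, 0], [0, 0, 0], [0, 0, 0], [0, 0, 0]])

```text
clock: 2.1
ee_pos: [0.4388, -0.048, 0.3603]
tcp_rot: [-0.526, -3.097, -0.0]
force: [0.4, 1.3, 0.5]
opening: 0.0007
gripper_force: 0.0
```

drive_tool(offset=[[15, -29, 0], [15, -29, 0], [16, -29, 0], [0, 0, -40], [0, 0, -40], [0, 0, -40], [0, 0, -30], [0, 0, -14], [0, 0, 0]], angular=[[0, 0, 0], [0, 0, 0], [0, 0, 0], [0, 0, 0], [0, 0, 0], [0, 0, 0], [0, 0, 0], [0, 0, 0], [0, 0, 0]])

```text
clock: 3.0
ee_pos: [0.4838, -0.1333, 0.1944]
tcp_rot: [-0.525, -3.093, -0.001]
force: [-0.2, -0.4, 0.5]
opening: 0.0008
gripper_force: 0.0
```

```bash
cat > lev.py <<'E'
from h import *
W=cam("top")[1]; 
F=np.array([.4785,-.4047]);u=np.array([.0515,.9987]);A=F+.18*u
s=env.state()
a=W.reshape(-1,3);a=a[(a[:,2]>.188)&(a[:,2]<.212)];r=np.hypot(*(a[:,:2]-A).T);a=a[(r>.03)&(r<.12)]
print(s["ee_pos"],s["force"],len(a))
c=a[:,:2]-A; 
print("angles cw from +y deg",np.percentile(np.degrees(np.arctan2(c[:,0],c[:,1])),[5,25,50,75,95]).round(1))
E
python3 lev.py
python3 - <<'E'
from h import *
cv2.imwrite("pics/s1.png",cam("scene")[0][100:260,180:380].repeat(4,0).repeat(4,1)[:600])
E
```

```text
[ 0.4844259  -0.13352343  0.19605135] [-0.83573659  0.24128822  0.59247363] 55
angles cw from +y deg [-176.4 -165.5 -153.     3.8  174.7]
```

View pics/s1.png

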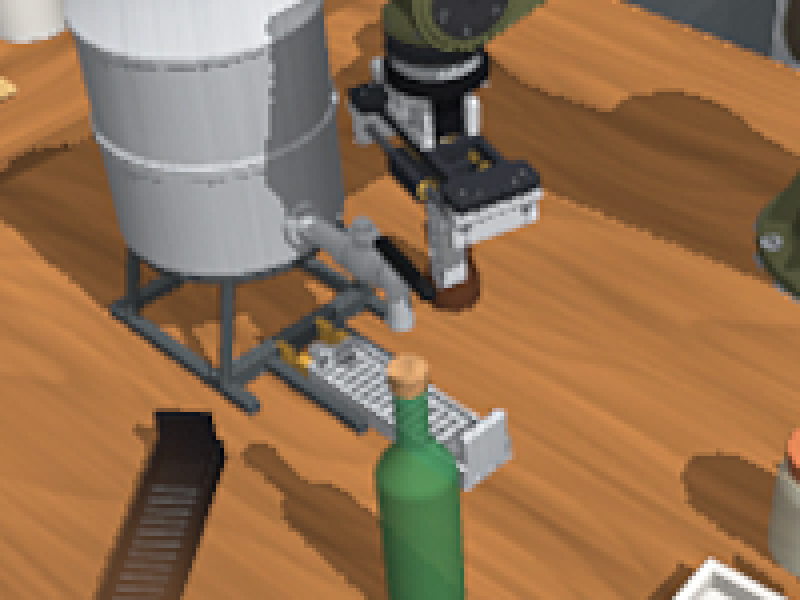

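The fingers (crop pixel (450,250)) stand on the robot side of the black lever (375..430, 240..300), clear of the spout. Next I work out the arc steps.

Run:
```python
from h import *
A=np.array([.4878,-.2249]); r=.085;c=.015
p=np.array(env.state()["ee_pos"][:2])
for th in [19,27,35,43,51,59,67,75,83,88,91,94,97]:
    t=np.radians(th); q=A+r*np.array([np.sin(t),np.cos(t)])+c*np.array([-np.cos(t),np.sin(t)])
    print(th,(1e3*(q-p)).round(1)); p=q
```

```text
19 [16.5 -6. ]
27 [11.7 -2.7]
35 [11.2 -4.3]
43 [10.5 -5.8]
51 [ 9.6 -7.2]
59 [ 8.5 -8.5]
67 [ 7.2 -9.6]
75 [  5.8 -10.5]
83 [  4.3 -11.2]
88 [ 1.9 -7.3]
91 [ 0.8 -4.4]
94 [ 0.6 -4.5]
97 [ 0.4 -4.5]
```

drive_tool(offset=[[16, -6, 0], [12, -3, 0], [11, -4, 0], [11, -6, 0], [10, -7, 0], [8, -8, 0], [7, -10, 0], [6, -10, 0], [4, -11, 0], [2, -7, 0]], angular=[[0, 0, 0], [0, 0, -8], [0, 0, -8], [0, 0, -8], [0, 0, -8], [0, 0, -8], [0, 0, -8], [0, 0, -8], [0, 0, -8], [0, 0, -5]])

```text
clock: 4.1
ee_pos: [0.5726, -0.2055, 0.1978]
tcp_rot: [2.192, 2.249, 0.003]
force: [2.3, 4.9, -0.7]
opening: 0.0002
gripper_force: 2.5
```

drive_tool(offset=[[1, -2, 0], [0, -2, 0]], angular=[[0, 0, -2], [0, 0, -2]])

```text
clock: 4.3
ee_pos: [0.5734, -0.2093, 0.1978]
tcp_rot: [2.265, 2.175, 0.003]
force: [3.1, 5.0, -0.8]
opening: 0.0004
gripper_force: 2.3
```

drive_tool(offset=[[0, -2, 0], [0, -1, 0]], angular=[[0, 0, 0], [0, 0, 0]])

```text
clock: 4.5
ee_pos: [0.5735, -0.2121, 0.1978]
tcp_rot: [2.263, 2.177, 0.003]
force: [3.9, 4.6, -1.2]
opening: 0.0001
gripper_force: 2.5
```

drive_tool(offset=[[0, -1, 0], [0, -1, 0], [0, 0, 0]], angular=[[0, 0, 0], [0, 0, 0], [0, 0, 0]])

```text
clock: 4.8
ee_pos: [0.5735, -0.213, 0.1978]
tcp_rot: [-2.264, -2.178, -0.005]
force: [3.1, 11.5, -0.2]
opening: 0.0005
gripper_force: 5.8
```

drive_tool(offset=[[0, -1, 0], [0, -1, 0], [0, 0, 0]], angular=[[0, 0, 0], [0, 0, 0], [0, 0, 0]])

```text
clock: 5.1
ee_pos: [0.5735, -0.2132, 0.1978]
tcp_rot: [-2.261, -2.178, -0.007]
force: [0.7, 23.7, 2.5]
opening: 0.0005
gripper_force: 11.4
```

The force rose from 5 N to 24 N while the fingers stood still at the place predicted for the shut stop, so the lever is shut. I back off and set the closed fingers above the gap behind the pull, at (0.4934,-0.115).

drive_tool(offset=[[0, 10, 0], [0, 30, 0], [0, 30, 0], [0, 32, 0], [-27, 0, 0], [-27, 0, 0], [-26, 0, 0], [0, 0, 0], [0, 0, 0]], angular=[[0, 0, 0], [0, 0, 0], [0, 0, 0], [0, 0, 0], [0, 0, -0.8], [0, 0, 0], [0, 0, 0], [0, 0, 0], [0, 0, 0]])

```text
clock: 6.0
ee_pos: [0.4932, -0.1148, 0.1978]
tcp_rot: [2.279, 2.16, 0.002]
force: [-0.3, -0.9, -0.2]
opening: 0.0003
gripper_force: 0.0
```

```bash
python3 lev.py; python3 -c "
from h import *
s=env.state();print(s['q'],s['ee_pos'],R.from_rotvec(s['tcp_rot']).as_matrix().round(3))
p=cam('top')[0];q=cam('wrist')[0];cv2.imwrite('pics/m.png',np.hstack([cv2.resize(p[160:280,320:440],(400,400)),cv2.resize(q,(400,400))]))"
```

```text
[ 0.49347398 -0.11475629  0.1974378 ] [ 0.2488212  -0.87049486 -0.07119296] 189
angles cw from +y deg [-169.1   86.3   91.6   96.   163.3]
[-3.00759703e-01  2.25128939e-01  1.67547412e+00 -6.43676883e-05
  1.23906661e+00 -2.47263295e-01] [ 0.49347398 -0.11475629  0.1974378 ] [[ 0.053  0.999  0.002]
 [ 0.999 -0.053 -0.001]
 [-0.001  0.002 -1.   ]]
```

View pics/m.png

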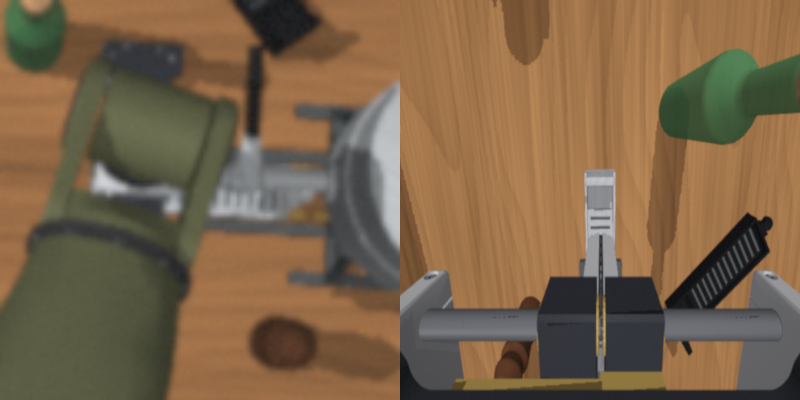

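The lever now stands across the tap (top view, (255,45)-(252,135)), at about 92°, so it is shut. In the wrist view the tray, pull and fingers line up. Now I lower into the gap.

drive_tool(offset=[[0, 0, -35], [0, 0, -35], [0, 0, -35], [0, 0, -25], [0, 0, -15], [0, 0, -12], [0, 0, -8], [0, 0, 0]], angular=[[0, 0, 0], [0, 0, 0], [0, 0, 0], [0, 0, 0], [0, 0, 0], [0, 0, 0], [0, 0, 0], [0, 0, 0]])

```text
clock: 6.95
ee_pos: [0.4926, -0.1145, 0.0308]
tcp_rot: [-2.279, -2.161, 0.001]
force: [0.5, -0.2, -0.4]
opening: 0.0009
gripper_force: 0.0
```

drive_tool(offset=[[0, 2, 0], [0, 3, 0], [0.2, 3, 0], [0.2, 3, 0], [0.2, 3, 0], [0.2, 3, 0], [0.2, 3, 0], [0, 0, 0]], angular=[[0, 0, 0], [0, 0, 0], [0, 0, 0], [0, 0, 0], [0, 0, 0], [0, 0, 0], [0, 0, 0], [0, 0, 0]])

```text
clock: 7.75
ee_pos: [0.494, -0.0943, 0.032]
tcp_rot: [2.279, 2.161, 0.001]
force: [0.6, -0.1, -0.0]
opening: 0.0006
gripper_force: 0.0
```

```bash
cat > tr.py <<'E'
from h import *
p,S,*_=cam("scene")
a=S[170:300,250:400].reshape(-1,3);F=np.array([.4785,-.4047]);u=np.array([.0515,.9987]);w=np.array([.9987,-.0515])
a=a[(a[:,2]>.04)&(a[:,2]<.062)]; fx=(a[:,:2]-F)@u; fy=(a[:,:2]-F)@w
m=(abs(fy)<.035)&(fx>.25)
print("pull -x",np.percentile(fx[m],[2,50,98]).round(4),"y",np.percentile(fy[m],[2,98]).round(4),m.sum())
h,e=np.histogram(fx[m],bins=np.arange(.25,.56,.005)); print([(round(b,3),int(n)) for b,n in zip(e,h) if n])
cv2.imwrite("pics/t_%d.png"%(env.state()["clock"]*10),p[120:320,200:440].repeat(3,0).repeat(3,1))
E
python3 tr.py
```

```text
pull -x [0.304  0.3273 0.3329] y [-0.0206  0.0241] 98
[(np.float64(0.3), 3), (np.float64(0.305), 6), (np.float64(0.31), 5), (np.float64(0.315), 10), (np.float64(0.32), 17), (np.float64(0.325), 32), (np.float64(0.33), 25)]
```

The pull's outer face has moved from 0.315 to about 0.330, so the catch is letting go. I keep pulling.

drive_tool(offset=[[0.5, 5, 0], [0.5, 10, 0], [1, 18, 0], [1, 20, 0], [1, 20, 0], [1, 20, 0], [1, 20, 0], [1, 20, 0], [0.5, 12, 0], [0.5, 6, 0]], angular=[[0, 0, 0], [0, 0, 0], [0, 0, 0], [0, 0, 0], [0, 0, 0], [0, 0, 0], [0, 0, 0], [0, 0, 0], [0, 0, 0], [0, 0, 0]])

```text
clock: 8.8
ee_pos: [0.5016, 0.0574, 0.0316]
tcp_rot: [2.278, 2.163, -0.0]
force: [-0.4, -5.2, 4.2]
opening: 0.0004
gripper_force: 2.3
```

drive_tool(offset=[[0, 5, 0], [0, 0, 0], [0, 0, 0]], angular=[[0, 0, 0], [0, 0, 0], [0, 0, 0]])

```text
clock: 9.1
ee_pos: [0.5014, 0.0613, 0.0312]
tcp_rot: [-2.28, -2.16, 0.0]
force: [-0.6, -0.1, 0.2]
opening: 0.0
gripper_force: 0.0
```

```bash
python3 tr.py; ls pics
```

```text
pull -x [0.4575 0.4818 0.4873] y [-0.0218  0.0241] 102
[(np.float64(0.455), 5), (np.float64(0.46), 5), (np.float64(0.465), 6), (np.float64(0.47), 10), (np.float64(0.475), 15), (np.float64(0.48), 27), (np.float64(0.485), 34)]
c1.png
c2.png
m.png
s1.png
scene0.png
t_78.png
t_91.png
top0.png
```

drive_tool(offset=[[0, -3, 0], [0, -4, 0], [0, 0, 10], [0, 0, 30], [0, 0, 40], [0, 0, 50], [0, 0, 50], [0, -25, 0], [0, -25, 0], [0, 0, 0]], angular=[[0, 0, 0], [0, 0, 0], [0, 0, 0], [0, 0, 0], [0, 0, 0], [0, 0, 0], [0, 0, 0], [0, 0, 0], [0, 0, 0], [0, 0, 0]])

```text
clock: 10.15
ee_pos: [0.5016, 0.0025, 0.2124]
tcp_rot: [2.282, 2.158, 0.001]
force: [-0.6, 0.1, -0.2]
opening: 0.0005
gripper_force: 0.0
```

```bash
cat > wr.py <<'E'
from h import *
def rect(n,a): print(n,[np.round(x,4) for x in cv2.minAreaRect(a[:,:2].astype(np.float32))],"z",np.round(np.percentile(a[:,2],[5,50,95]),3),len(a))
print(env.state()["ee_pos"])
for n in("scene","wrist","top"):
    p,W,*_=cam(n);cv2.imwrite(f"pics/{n}_w.png",p)
    a=W.reshape(-1,3);a=a[(abs(a[:,0]-.498)<.06)&(abs(a[:,1]+.03)<.17)]
    for k,z0,z1 in(("rim",.018,.029),("pull",.05,.062)):
        b=a[(a[:,2]>z0)&(a[:,2]<z1)]
        if len(b)>5: rect(n+k,b)
E
python3 wr.py; python3 tr.py
```

```text
[0.50155442 0.00247056 0.21243653]
scenerim [array([0.4978, 0.0069]), array([0.2707, 0.0795]), np.float64(81.8004)] z [0.018 0.022 0.028] 344
scenepull [array([0.5052, 0.0776]), array([0.0116, 0.048 ]), np.float64(87.4549)] z [0.051 0.055 0.058] 49
wristrim [array([0.5119, 0.0273]), array([0.2233, 0.0868]), np.float64(88.441)] z [0.021 0.024 0.029] 1374
wristpull [array([0.5019, 0.0762]), array([0.009 , 0.0476]), np.float64(86.9119)] z [0.054 0.055 0.057] 458
toprim [array([ 0.5065, -0.0026]), array([0.2816, 0.0847]), np.float64(86.9328)] z [0.018 0.021 0.028] 234
pull -x [0.4779 0.4852 0.4882] y [-0.0209  0.0242] 71
[(np.float64(0.475), 13), (np.float64(0.48), 21), (np.float64(0.485), 37)]
```

View pics/wrist_w.png

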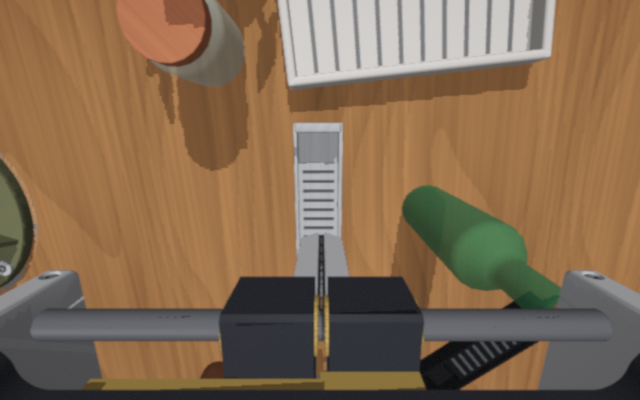

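View pics/scene_w.png

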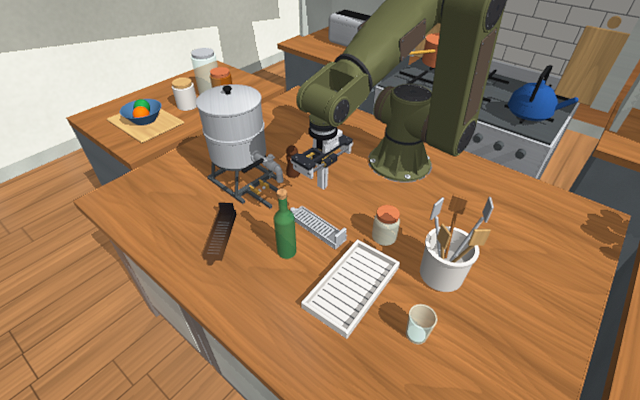

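The tray lies free (scene (318,226), wrist (318,185)), its tongue clear of the spout and about 75 mm from the bottle. Its centre is at about (0.498,-0.018). I open the gripper and lower astride the middle.

drive_tool(offset=[[-3.5, -20, 0], [0, 0, -25], [0, 0, -25], [0, 0, -30], [0, 0, -30], [0, 0, -25], [0, 0, -20], [0, 0, -15], [0, 0, -10], [0, 0, -9]], angular=[[0, 0, 0], [0, 0, 0], [0, 0, 0], [0, 0, 0], [0, 0, 0], [0, 0, 0], [0, 0, 0], [0, 0, 0], [0, 0, 0], [0, 0, 0]], claw=1)

```text
clock: 11.35
ee_pos: [0.4983, -0.0151, 0.022]
tcp_rot: [-2.279, -2.162, 0.0]
force: [-0.2, -0.2, 0.9]
opening: 0.0771
gripper_force: 0.0
```

drive_tool(offset=[[0, 0, 0], [0, 0, 0], [0, 0, 0], [0, 0, 0], [0, 0, 0], [0, 0, 0], [0, 0, 0], [0, 0, 0]], angular=[[0, 0, 0], [0, 0, 0], [0, 0, 0], [0, 0, 0], [0, 0, 0], [0, 0, 0], [0, 0, 0], [0, 0, 0]], claw=-1, newtons=25)

```text
clock: 12.15
ee_pos: [0.4983, -0.0156, 0.023]
tcp_rot: [2.28, 2.161, 0.001]
force: [-1.7, -0.1, 7.7]
opening: 0.056
gripper_force: 25.0
```

drive_tool(offset=[[0, 0, 3], [0, 0, 5], [0, 0, 10], [0, 0, 15], [0, 0, 20], [0, 0, 20], [0, 0, 25], [0, 0, 25], [0, 0, 20], [0, 0, 0]], angular=[[0, 0, 0], [0, 0, 0], [0, 0, 0], [0, 0, 0], [0, 0, 0], [0, 0, 0], [0, 0, 0], [0, 0, 0], [0, 0, 0], [0, 0, 0]])

```text
clock: 13.15
ee_pos: [0.4992, -0.0157, 0.1684]
tcp_rot: [2.277, 2.159, 0.005]
force: [-0.2, -0.3, -4.2]
opening: 0.0558
gripper_force: 25.0
```

```bash
cat > lvl.py <<'E'
from h import *
s=env.state();print(s["ee_pos"],s["force"],s["moment"],s["opening"],s["gripper_force"])
p,W,*_=cam("wrist");cv2.imwrite("pics/wr_lift.png",p)
T=R.from_rotvec(s["tcp_rot"]).as_matrix(); L=(W-s["ee_pos"])@T   # tool frame
a=L.reshape(-1,3);a=a[np.isfinite(a).all(1)]
# dominant: upper surfaces within 40mm of tool z
m=(abs(a[:,1])<.04)&(abs(a[:,0])<.15)&(a[:,2]>-.05)&(a[:,2]<.035)
b=a[m]
for lo in np.arange(-.15,.15,.02):
    c=b[(b[:,0]>=lo)&(b[:,0]<lo+.02)]
    if len(c)>5: print(round(lo,2),len(c),"z pct",np.percentile(c[:,2],[2,10,50,98]).round(4),"y",np.percentile(c[:,1],[2,98]).round(3))
E
python3 lvl.py
```

```text
[ 0.49916771 -0.01569196  0.16838264] [-0.1624889  -0.27286487 -4.19551355] [-0.01404637  0.01905746 -0.01870563] 0.05576817785267224 24.999234974384308
-0.11 355 z pct [0.0066 0.0071 0.0078 0.0089] y [-0.023  0.023]
-0.09 2084 z pct [-0.0006  0.0004  0.0075  0.0088] y [-0.026  0.027]
-0.07 816 z pct [-0.0008 -0.0001  0.0071  0.0085] y [-0.027  0.027]
-0.05 1077 z pct [-0.0004  0.006   0.0076  0.0088] y [-0.026  0.026]
-0.03 2696 z pct [-0.0008  0.0002  0.0074  0.0088] y [-0.027  0.027]
-0.01 6677 z pct [-0.0484 -0.0428 -0.0027  0.0088] y [-0.038  0.039]
0.01 3172 z pct [-0.0008  0.0002  0.0074  0.0087] y [-0.027  0.027]
0.03 3508 z pct [-0.0009  0.0001  0.0074  0.0089] y [-0.027  0.027]
0.05 3863 z pct [-0.0009  0.0001  0.0203  0.0218] y [-0.027  0.027]
0.07 5250 z pct [-0.0331 -0.0321  0.0129  0.0218] y [-0.026  0.027]
0.09 2017 z pct [-0.0337 -0.0331 -0.0322 -0.0303] y [-0.022  0.023]
```

The tray hangs level: the rim is at tool z -0.0008 all along, and the weight reads 4.2 N. Next I move it away from the bottle and up a little, turn it about 95.6°, and go over the drainer.

drive_tool(offset=[[-4, 5, 5], [-8, 10, 8], [-10, 12, 8], [-10, 12, 4], [-10, 12, 0], [-10, 12, 0], [-10, 12, 0], [-8, 10, 0], [-6, 7, 0], [-3, 4, 0]], angular=[[0, 0, 0], [0, 0, 0], [0, 0, 0], [0, 0, 0], [0, 0, 0], [0, 0, 0], [0, 0, 0], [0, 0, 2], [0, 0, 4], [0, 0, 5]])

```text
clock: 14.2
ee_pos: [0.4184, 0.0814, 0.1903]
tcp_rot: [-2.056, -2.375, 0.0]
force: [-0.5, -0.0, -4.9]
opening: 0.0557
gripper_force: 25.0
```

drive_tool(offset=[[0, 0, 0], [0, 0, 0], [0, 0, 0], [0, 0, 0], [0, 0, 0], [0, 0, 0], [0, 0, 0], [0, 0, 0], [0, 0, 0], [0, 0, 0]], angular=[[0, 0, 6], [0, 0, 6], [0, 0, 6], [0, 0, 6], [0, 0, 6], [0, 0, 6], [0, 0, 6], [0, 0, 6], [0, 0, 6], [0, 0, 6]])

```text
clock: 15.2
ee_pos: [0.4188, 0.0808, 0.1903]
tcp_rot: [-0.591, -3.085, 0.0]
force: [-0.2, 0.4, -3.6]
opening: 0.0557
gripper_force: 25.0
```

drive_tool(offset=[[4, 3, 0], [8, 6, 0], [14, 9, 0], [18, 12, 0], [20, 14, 0], [20, 14, 0], [20, 14, 0], [18, 12, 0], [14, 10, 0], [8, 6, 0]], angular=[[0, 0, 5], [0, 0, 5], [0, 0, 5], [0, 0, 4], [0, 0, 3], [0, 0, 2.6], [0, 0, 0], [0, 0, 0], [0, 0, 0], [0, 0, 0]])

```text
clock: 16.2
ee_pos: [0.5634, 0.1815, 0.1898]
tcp_rot: [0.073, -3.14, 0.0]
force: [1.0, -0.1, -2.7]
opening: 0.056
gripper_force: 25.0
```

drive_tool(offset=[[7, 5, 0], [4, 3, 0], [0, 0, 0], [0, 0, 0]], angular=[[0, 0, 0], [0, 0, 0], [0, 0, 0], [0, 0, 0]])

```text
clock: 16.6
ee_pos: [0.5739, 0.1882, 0.1905]
tcp_rot: [0.07, -3.141, 0.0]
force: [-0.3, 0.4, -3.5]
opening: 0.0561
gripper_force: 25.0
```

```bash
cat > dr.py <<'E'
from h import *
s=env.state();print(s["ee_pos"],R.from_rotvec(s["tcp_rot"]).as_matrix().round(3).tolist(),s["force"],s["opening"],s["q"])
for n in("wrist","top","scene"):
    p,W,*_=cam(n);cv2.imwrite(f"pics/dr_{n}.png",p)
    a=W.reshape(-1,3);a=a[(abs(a[:,0]-.6086)<.18)&(abs(a[:,1]-.2)<.11)&(a[:,2]>.024)&(a[:,2]<.036)]
    if len(a)>20: print(n,[np.round(x,4) for x in cv2.minAreaRect(a[:,:2].astype(np.float32))],len(a),a.min(0).round(3),a.max(0).round(3))
E
python3 dr.py
```

```text
[0.57389877 0.18820534 0.19046257] [[-0.999, -0.044, -0.0], [-0.044, 0.999, -0.0], [0.0, -0.0, -1.0]] [-0.26526006  0.38075657 -3.528392  ] 0.05607578338968131 [ 2.56290295e-01  4.45851554e-01  1.39745252e+00 -8.91184616e-05
  1.29845603e+00 -1.35890667e+00]
wrist [array([0.5923, 0.2007]), array([0.246 , 0.1502]), np.float64(2.6883)] 2580 [0.466 0.12  0.024] [0.719 0.277 0.032]
top [array([0.6095, 0.2002]), array([0.278 , 0.1476]), np.float64(2.6082)] 287 [0.474 0.121 0.024] [0.751 0.28  0.036]
scene [array([0.6101, 0.2021]), array([0.2824, 0.1512]), np.float64(2.7945)] 844 [0.466 0.129 0.024] [0.753 0.284 0.035]
```

All three cameras put the drainer centre at about (0.6095,0.201), turned 2.7°. I set the TCP over (0.5945,0.200) and lower slowly.

drive_tool(offset=[[5, 3, 0], [10, 6, 0], [5.5, 3, 0], [0, 0, -10], [0, 0, -20], [0, 0, -25], [0, 0, -25], [0, 0, -20], [0, 0, -15], [0, 0, -10]], angular=[[0, 0, 0], [0, 0, 0], [0, 0, 0], [0, 0, 0], [0, 0, 0], [0, 0, 0], [0, 0, 0], [0, 0, 0], [0, 0, 0], [0, 0, 0]])

```text
clock: 17.75
ee_pos: [0.5941, 0.2002, 0.0639]
tcp_rot: [0.07, -3.139, 0.001]
force: [-0.3, -0.2, -4.0]
opening: 0.0557
gripper_force: 25.0
```

drive_tool(offset=[[0, 0, -8], [0, 0, -6], [0, 0, -5], [0, 0, -4], [0, 0, -3], [0, 0, -2], [0, 0, -2], [0, 0, -1], [0, 0, 0]], angular=[[0, 0, 0], [0, 0, 0], [0, 0, 0], [0, 0, 0], [0, 0, 0], [0, 0, 0], [0, 0, 0], [0, 0, 0], [0, 0, 0]])

```text
clock: 18.65
ee_pos: [0.5946, 0.2004, 0.0344]
tcp_rot: [0.07, -3.141, 0.0]
force: [0.3, 0.1, -4.0]
opening: 0.0556
gripper_force: 25.0
```

Run:
```python
from h import *
s=env.state();print(s["ee_pos"],s["force"])
p=cam("scene")[0]; q=cam("wrist")[0]
cv2.imwrite("pics/fin1.png",np.hstack([cv2.resize(p[210:360,280:460],(400,334)),cv2.resize(q,(400,334))]))
```

```text
[0.59464784 0.20042022 0.03440114] [ 0.29180995  0.14980879 -3.97257607]
```

View pics/fin1.png

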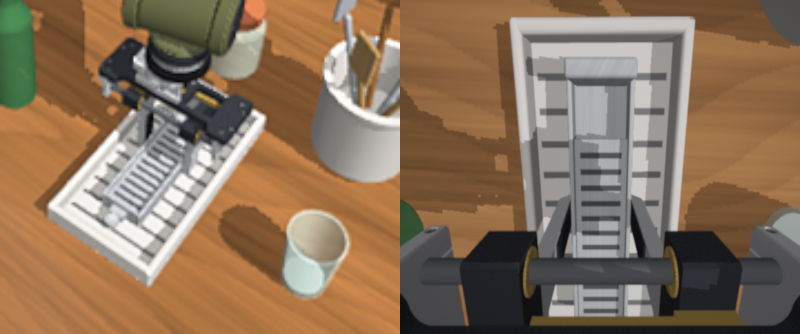

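The tray is inside the drainer's walls, parallel to them, with the tongue end at (115,215) in the left crop and the pull at (600,70) in the right one. It still hangs, about 3 mm up. I lower it in small steps.

drive_tool(offset=[[0, 0, -1], [0, 0, -1], [0, 0, 0]], angular=[[0, 0, 0], [0, 0, 0], [0, 0, 0]])

```text
clock: 19.05
ee_pos: [0.5946, 0.2004, 0.0323]
tcp_rot: [0.07, -3.141, 0.0]
force: [0.9, -0.0, -4.3]
opening: 0.056
gripper_force: 25.0
```

drive_tool(offset=[[0, 0, -0.5], [0, 0, -0.5], [0, 0, 0]], angular=[[0, 0, 0], [0, 0, 0], [0, 0, 0]])

```text
clock: 19.35
ee_pos: [0.5946, 0.2004, 0.0313]
tcp_rot: [0.07, -3.141, 0.0]
force: [-0.6, 1.0, -3.5]
opening: 0.0556
gripper_force: 25.0
```

drive_tool(offset=[[0, 0, -0.5], [0, 0, 0]], angular=[[0, 0, 0], [0, 0, 0]])

```text
clock: 19.55
ee_pos: [0.5947, 0.2004, 0.0311]
tcp_rot: [-0.07, 3.141, 0.0]
force: [-0.5, -0.2, -2.0]
opening: 0.0557
gripper_force: 25.0
```

drive_tool(offset=[[0, 0, -0.5], [0, 0, 0]], angular=[[0, 0, 0], [0, 0, 0]])

```text
clock: 19.75
ee_pos: [0.5948, 0.2004, 0.0311]
tcp_rot: [-0.07, 3.141, 0.0]
force: [-4.9, -2.2, 4.9]
opening: 0.0558
gripper_force: 25.0
```

drive_tool(offset=[[0, 0, 0], [0, 0, 0], [0, 0, 0], [0, 0, 0], [0, 0, 0], [0, 0, 0]], angular=[[0, 0, 0], [0, 0, 0], [0, 0, 0], [0, 0, 0], [0, 0, 0], [0, 0, 0]], claw=0.5)

```text
clock: 20.35
ee_pos: [0.5947, 0.2004, 0.0304]
tcp_rot: [0.07, -3.141, 0.0]
force: [-0.7, 0.4, 0.1]
opening: 0.07
gripper_force: 0.0
```

drive_tool(offset=[[0, 0, 5], [0, 0, 15], [0, 0, 30], [0, 0, 45], [0, 0, 45], [0, 0, 45], [0, 0, 45], [-40, -30, 20], [-45, -35, 0], [-45, -35, 0]], angular=[[0, 0, 0], [0, 0, 0], [0, 0, 0], [0, 0, 0], [0, 0, 0], [0, 0, 0], [0, 0, 0], [0, 0, 0], [0, 0, 0], [0, 0, 0]])

```text
clock: 21.35
ee_pos: [0.4769, 0.1104, 0.2805]
tcp_rot: [-0.071, 3.139, 0.0]
force: [0.2, 0.1, 0.7]
opening: 0.0702
gripper_force: 0.0
```

drive_tool(offset=[[-30, -45, 0], [-20, -45, 0], [0, -20, 0], [0, 0, 0], [0, 0, 0]], angular=[[0, 0, 0], [0, 0, 0], [0, 0, 0], [0, 0, 0], [0, 0, 0]])

```text
clock: 21.85
ee_pos: [0.4309, 0.0048, 0.2799]
tcp_rot: [-0.068, 3.14, 0.0]
force: [-0.4, 0.3, -0.3]
opening: 0.0706
gripper_force: 0.0
```

```bash
python3 dr.py; python3 lev.py
python3 - <<'E'
from h import *
def circ(n,a):
    c,r=cv2.minEnclosingCircle(a[:,:2].astype(np.float32)); print(n,np.round(c,4),round(r,4))
W=cam("top")[1]
def box(u0,u1,v0,v1,z0,z1):
    a=W[v0:v1,u0:u1].reshape(-1,3); return a[(a[:,2]>z0)&(a[:,2]<z1)]
circ("bottle",box(315,345,145,190,.03,.27));circ("jar",box(250,290,225,265,.09,.13));circ("mill",box(390,420,250,280,.03,.15));circ("tumbler",box(180,215,155,190,.07,.1))
W=cam("scene")[1]; D=np.array([.6095,.201]);t=np.radians(2.7);e=np.array([np.cos(t),np.sin(t)]);f=np.array([-e[1],e[0]])
a=W[230:345,295:410].reshape(-1,3);x=(a[:,:2]-D)@e;y=(a[:,:2]-D)@f
m=(abs(y)<.06)&(abs(x)<.125)&(a[:,2]>.028)
for lo in np.arange(-.12,.12,.02):
    k=m&(x>=lo)&(x<lo+.02)
    if k.sum()>3: print(round(lo,2),k.sum(),"z",np.percentile(a[k,2],[50,90]).round(4),"y",y[k].min().round(3),y[k].max().round(3))
a=cv2.imread("pics/dr_scene.png");b=cv2.imread("pics/dr_top.png")
cv2.imwrite("pics/final.png",np.vstack([cv2.resize(a[90:350,180:460],(560,520))[220:520],b[110:280,140:520].repeat(1,0)[:,:].copy() if 0 else cv2.resize(b[110:290,150:510],(560,280))]))
E
```

```text
[0.43091981 0.00476817 0.27988284] [[-0.999, -0.043, 0.001], [-0.043, 0.999, 0.0], [-0.001, 0.0, -1.0]] [-0.41546894  0.27557147 -0.26494557] 0.070628393966077 [-7.40878345e-02 -1.45537492e-02  1.74572909e+00  2.06952944e-04
  1.40910641e+00 -1.68838874e+00]
wrist [array([0.6084, 0.201 ]), array([0.281 , 0.1498]), np.float64(2.7458)] 2439 [0.465 0.12  0.024] [0.752 0.273 0.036]
top [array([0.6082, 0.2008]), array([0.2816, 0.148 ]), np.float64(2.3032)] 1148 [0.465 0.124 0.024] [0.75  0.28  0.036]
scene [array([0.61 , 0.202]), array([0.2816, 0.1514]), np.float64(2.5546)] 1754 [0.468 0.122 0.024] [0.754 0.283 0.036]
[0.43099378 0.00545483 0.27902555] [-0.45474747  0.84809506 -0.70585453] 192
angles cw from +y deg [-168.2   85.9   91.7   95.9  166. ]
bottle [ 0.6311 -0.0306] 0.0297
jar [0.384  0.1664] 0.0368
mill [ 0.3326 -0.2776] 0.0244
tumbler [0.6195 0.4129] 0.0342
-0.12 149 z [0.0525 0.0647] y -0.028 0.027
-0.1 35 z [0.0331 0.051 ] y -0.028 0.028
-0.08 21 z [0.0312 0.0347] y -0.029 0.028
-0.06 23 z [0.031  0.0332] y -0.028 0.028
-0.04 21 z [0.0314 0.0337] y -0.028 0.027
-0.02 17 z [0.0318 0.0342] y -0.028 0.027
0.0 23 z [0.031 0.034] y -0.028 0.028
0.02 23 z [0.0318 0.0346] y -0.029 0.029
0.04 25 z [0.0306 0.0333] y -0.028 0.028
0.06 25 z [0.0309 0.0329] y -0.028 0.027
0.08 49 z [0.0318 0.0334] y -0.028 0.027
```

View pics/final.png

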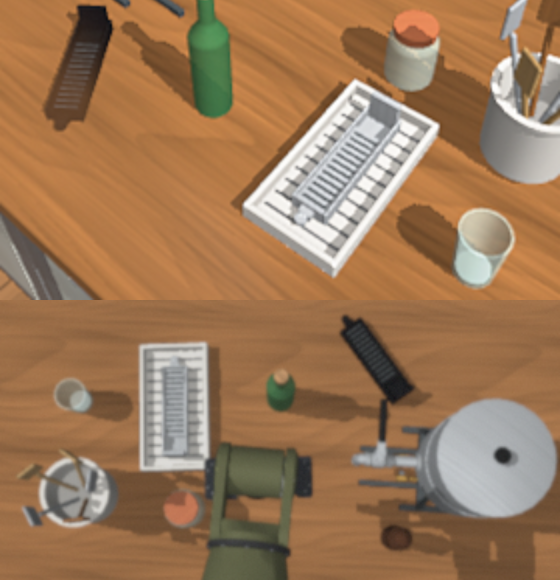

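The tray lies flat and centred in the drainer (rim at 0.032 all along). The lever is across the tap, and the bottle, jar, mill and tumbler are where they started.

```bash
python3 -c "
from workcell import ticket
print(ticket.finish_job())"
```

```text
the job is handed in; nothing more can be done
None
```

The tap is fully shut and the drip tray lies flat inside the white draining tray; the bottle, jar, tumbler and pepper mill have not moved, and I handed the job in at about 22 s (no verdict was returned).

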